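# Tuck the splash strip under the lapped apron and hold it down

## Robot

A 6-joint arm with a two-finger parallel gripper is mounted at the origin on a cart in front of the work surface, level with it; the furniture and walls round the work are solid. World frame = base frame: x ahead of the robot, y to its left, z up, the work surface at z = 0. Lengths are in m, angles in rad, forces in N, time in s.
With the tool pointing down it reaches from about 0.4 to 0.925 m from the base axis. Payload 12.5 kg.
Tool frame: the origin (TCP) lies between the finger pads; the fingertips stand 17 mm ahead of it and the grasp point (between the pads) lies 2 mm behind it; z points along the fingers, y is the line along which they close (so a half turn about z gives the same grasp; the last joint's range is limited). The gripper opens to 95 mm and grips with 3 to 60 N. Pads are 20 mm wide; open, the fingers measure 119 mm over their backs; the gripper's body (75 mm by 180 mm) begins 59 mm behind the grasp point.
Start: joints at [-1.287, 0.491, 1.559, -0, 1.092, -0.106], TCP at [0.238, -0.578, 0.232] pointing down, gripper open.
Joint ranges: [-3.1, 3.1], [-0.84, 2.19], [0.05, 2.79], [-1.13, 4.28], [0.06, 2.93], [-2.69, 2.69]. Speed limits (rad/s): [2.22, 2.22, 2.79, 3.14, 3.14, 3.14].

## Interface

Orientations are given as a rotation vector (axis times angle).
In Python, from cell import ctrl gives the robot as it stands.
- The arm moves only by the shell command python3 inch.py FILE [FORCE], which reads ROWS from the file FILE. ROWS is a JSON list of rows, 1 to 12 of them, each written [[dx, dy, dz], [rx, ry, rz], opening]: dx, dy, dz in a scale on which 1.0 is 0.8 m, then a rotation vector rx, ry, rz in parts of the range, where 1.0 means 90 degrees, then the opening from 0.0 (shut) to 1.0 (fully open); each row shifts and turns the commanded pose from where the row before left it, along the tool's axes as they then stand; what a row does not reach is not made up. A row lasts 1/10 s, in which the tool goes at most 0.05 m and 0.15 rad, less where a joint would pass 70% of its speed; a pose out of reach is approached as far as the arm can. The fingers move at their own pace and stop on an object; FORCE is the grip in N (left out, the last holds). Time passes only in rows, so rows that do not move let the fingers close. It prints the time, the measured TCP pose, the force, the opening and the grip force at its end. A shift or turn number past 1, either way, is cut back to 1. Input that does not fit is refused with a message, and nothing moves.
- ctrl.state(): the state, without advancing time (a new reading comes with each control period).
- ctrl.capture(name): name is "side" or "top" or "wrist"; returns a dict with "pixels" (480x640x3 uint8, red, green, blue), "mtx" (3x3 intrinsics, pixels), "D" ([k1, k2, p1, p2, k3] as OpenCV has them; the pictures are not rectified), "world_from_camera" (4x4, takes a point from camera to world coordinates); the wrist camera has in their place "mount" (4x4, takes a point from camera to tool coordinates, whose origin is the TCP and whose axes are the flange's). Camera axes: x right, y down, z forward; pixel columns grow to the right and rows downward; lengths in m; the calibration is good to about 2 mm. A picture is of the moment at which its call begins: read the wrist's pose just before it. There is no depth.
- ctrl.hand_in(): hands the job in; it is judged then, once.
The state is a dict: "clock": time; "joint_pos": joint angles; "qd": joint speeds; "joint_efforts": joint torques, N m; "position": TCP position; "ee_rot": TCP orientation; "ft_force": force on the tool from outside, world axes, zero at the start; "wrist_torque": the same for the moment, N m; "gripper_width": opening from 0.0 (shut) to 1.0 (fully open); "grasp_force": force on a finger pad.
Only numpy, scipy, OpenCV 4.12 (cv2) and the standard library are available. Lean on these libraries where they do the work, as an engineer would, in place of code of your own. Each camera call takes 0.05 s, during which the arm holds its last target. There are 200 camera calls.

## Task

Of the three pale aluminium splash strips, take the one that fills the drip board's channel from rail to rail, and slide its leading edge flat under the blue apron flap, all the way home to the stop, without lifting the flap. Then keep gripping the strip by its rib and press it down firmly on the deck: the job finishes while you are still holding and pressing it. Leave the other two strips, the beaker, the jar and the bottle where they stand.

Things in the scene. Friction and masses are not known exactly. Their poses are not given: they have to be found in the camera images.
- board: grey drip board fixed on the worktop, place and yaw vary: x -100 to +80 mm, y +-53. Two white rails along x (x -100 to +45, tops 17 mm above the worktop) leave a channel 86 mm wide (y +-43), open in front (-x) and above, stop at x = +50. Origin at worktop height, mid channel; +x runs along the channel to flap and stop. Strip home: origin at x 0, z 12 mm
- deck: grey laminate deck, the floor of the channel on the board, 150 x 86 mm, its top face 12 mm above the worktop (origin 2 mm below that face, at the board's own x = y = 0)
- flap (a joint): blue apron flap, 84 mm wide, 50 g, hinged across the board's far end (x 66, z 23 mm in its frame), held down only by its weight. 0 = level, as at the start; + (rad) = front edge lifted. Level, its underside is 7 mm above the deck: a flat 4 mm strip passes with 3 mm to spare. It laps over the channel from the stop to x = +10 mm; in front of that an upturned lip to x = +2 mm, top at z 27 mm
- flap_edge (a point): middle of the flap's front edge, on its underside just behind the lip (level: x = +10 mm, z = 19 mm in the board's frame)
- stop_mid (a point): middle of the stop's foot, at deck height, where a home strip's leading edge touches (x = +50 mm, z = 12 mm in the board's frame)
- strip_64: pale aluminium splash strip, the narrow one: flat leaf 64 mm wide (y) x 100 mm (x) x 4 mm, with an upright grip rib across it, 40 mm long (y), 8 mm thick (x), centred at own x = -36 mm, top 38 mm above the underside. +x: leading edge, far from the rib. About 0.11 kg. Origin: centre of the underside. At first flat on the worktop, +x roughly away from the robot; places shuffled
- strip_80: pale aluminium splash strip, the middle one: flat leaf 80 mm wide (y) x 100 mm (x) x 4 mm, with an upright grip rib across it, 56 mm long (y), 8 mm thick (x), centred at own x = -36 mm, top 38 mm above the underside. +x: leading edge, far from the rib. About 0.11 kg. Origin: centre of the underside. At first flat on the worktop, +x roughly away from the robot; places shuffled
- strip_96: pale aluminium splash strip, the wide one: flat leaf 96 mm wide (y) x 100 mm (x) x 4 mm, with an upright grip rib across it, 72 mm long (y), 8 mm thick (x), centred at own x = -36 mm, top 38 mm above the underside. +x: leading edge, far from the rib. About 0.11 kg. Origin: centre of the underside. At first flat on the worktop, +x roughly away from the robot; places shuffled
- beaker: small clear glass beaker, 52 mm across, 65 mm tall, standing left of the board; origin at the centre of its foot
- jar: white plastic screw-top jar, 68 mm across, 53 mm tall, standing behind the board, to its right; origin at the centre of its foot
- bottle: clear lab bottle with a white cap, 59 mm across, 111 mm tall, standing behind the board; origin at the centre of its foot

How it is judged:
On the way, in this order (a step that is already met when the one before it is completed fails the run):
1. the 80 mm strip is lifted off the worktop in the gripper (height (world z) of strip_80 above 0.03 m and contact force between strip_80 and the fingers above 1 N), for 0.2 s.
2. the 80 mm strip is home under the flap, lying flat on the deck (x of strip_80 in the frame of board above -0.005 m and z of strip_80 in the frame of board below 0.0145 m and y of strip_80 in the frame of board between -0.006 and 0.006 m and angle between strip_80's own z axis and vertical below 0.04 rad and angle between the x axis of strip_80 and the x axis of board, either way round below 0.09 rad and z of flap_edge in the frame of strip_80 above 0 m and value of joint flap below 0.04 rad), for 0.1 s.
At the end, for the whole second after the job is handed in: The 80 mm strip lies flat on the deck (within 2.5 mm and 0.04 rad) in the channel, under the flap and within 5 mm of the stop (square to within 0.09 rad), with the flap down on its rest (under 0.04 rad); the fingers still hold the strip (over 2 N) and it is pressed on the deck with more than 4 N (all of step 2 and contact force between strip_80 and deck above 4 N and contact force between strip_80 and the fingers above 2 N); the arm keeps its last pose, push and grip.
It fails at once if the flap is lifted (more than 0.15 rad, about 8 mm at its edge) (value of joint flap above 0.15 rad).
It fails at once if another strip is moved more than 25 mm (distance of any of strip_64, strip_96 from where it was at the start of the episode above 0.025 m).
It fails at once if the beaker, jar or bottle is moved more than 25 mm (distance of any of beaker, jar, bottle from where it was at the start of the episode above 0.025 m).
It also fails if it takes over 38 s, if anything falls off the work surface, if the arm or the gripper's body presses on something with over 40 N, if the wrist force passes 120 N, or if a joint passes its speed limit or range.

## Working session

There is one attempt and no reset: what is moved stays moved. The work goes in short steps, Python scripts to look and compute and a shell command to move; the robot and the scene stay as the last step left them, time stands still between calls to the robot, and variables do not carry over. Pictures are saved under pics/ and viewed, at most 10 in all, crops included, and the job is handed in when it is done.

```bash
ls; mkdir -p pics
python3 - <<'E'
from cell import ctrl
import cv2,pickle
for n in("top","side"):
    c=ctrl.capture(n); cv2.imwrite(f"pics/{n}0.png",c["pixels"][:,:,::-1]); pickle.dump(c,open(f"{n}.pkl","wb"))
    print(n,c["mtx"].tolist(),c["D"],c["world_from_camera"].round(3).tolist() if hasattr(c["world_from_camera"],'round') else c["world_from_camera"])
print(ctrl.state())
E
```

```text
cell.py
inch.py
pics
top [[447.5023930707491, 0.0, 311.1358323377131], [0.0, 447.5023930707491, 233.6425176999965], [0.0, 0.0, 1.0]] [-0.07738135  0.          0.          0.          0.        ] [[0.024, -0.987, 0.156, 0.468], [-0.999, -0.019, 0.031, -0.191], [-0.028, -0.157, -0.987, 1.097], [0.0, 0.0, 0.0, 1.0]]
side [[435.5717010610021, 0.0, 318.0781316754374], [0.0, 435.5717010610021, 238.77157558165268], [0.0, 0.0, 1.0]] [0.02074307 0.         0.         0.         0.        ] [[0.883, -0.227, 0.41, 0.303], [-0.468, -0.425, 0.775, -0.823], [-0.002, -0.877, -0.481, 0.462], [0.0, 0.0, 0.0, 1.0]]
{'clock': 0.1, 'joint_pos': array([-1.28661863e+00,  4.91489168e-01,  1.55934803e+00, -9.79092718e-06,
        1.09170049e+00, -1.05595662e-01]), 'qd': array([ 0.00075397, -0.00103645, -0.00198162,  0.00164008,  0.00092336,
       -0.00058459]), 'joint_efforts': array([ 2.35649371e-03, -6.13624620e+01, -2.58607686e+01,  6.93877763e-02,
        4.69964545e-02, -4.80012966e-05]), 'position': array([ 0.23745767, -0.57794017,  0.2311404 ]), 'ee_rot': array([-3.08119704e+00, -6.08211087e-01,  1.45919700e-04]), 'ft_force': array([ 0.4241974 ,  1.04664011, -0.60007064]), 'wrist_torque': array([ 0.00606356,  0.01567684, -0.02083511]), 'grasp_force': 0.0, 'gripper_width': 0.9973386309450493}
```

View pics/top0.png

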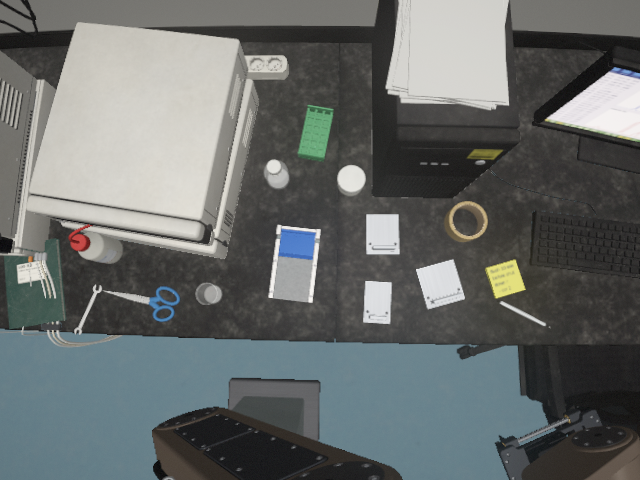

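View pics/side0.png

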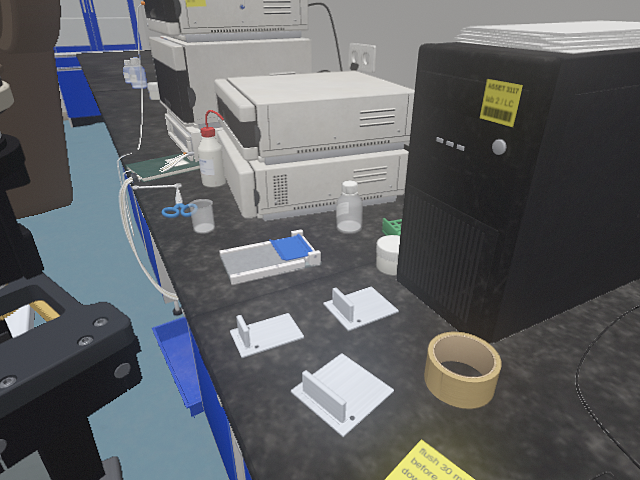

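The top view shows the board at about (296,265), with the flap at the top. The strips are at (382,234), (377,302) and (440,284), and the first is the likely 80 mm one. I'll zoom in for corners.

Run:
```python
import cv2
i=cv2.imread("pics/top0.png")[205:315,262:412]
cv2.imwrite("pics/topz.png",cv2.resize(i,None,fx=5,fy=5,interpolation=cv2.INTER_CUBIC))
```

```text
(no output)
```

View pics/topz.png

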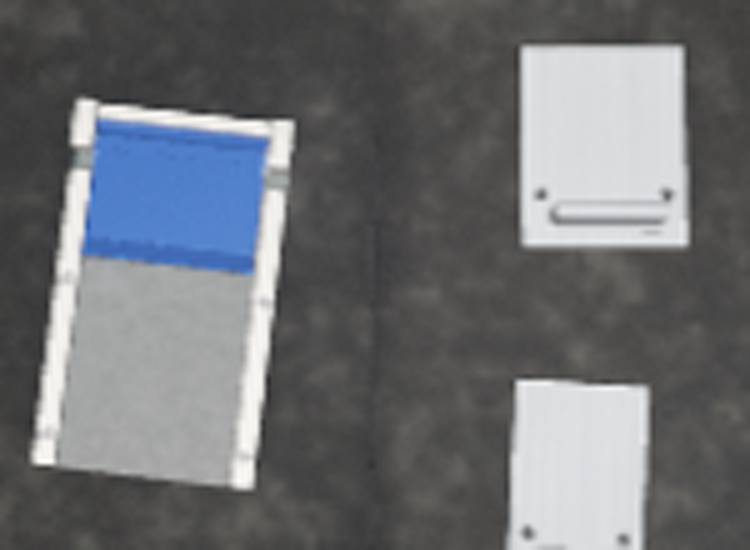

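```bash
cat > h.py <<'E'
import numpy as np,cv2,pickle
from scipy.spatial.transform import Rotation as R
def ray(c,T,uv,z):
    uv=np.array(uv,float).reshape(-1,1,2)
    n=cv2.undistortPoints(uv,c["mtx"],np.array(c["D"])).reshape(-1,2)
    d=np.c_[n,np.ones(len(n))]@T[:3,:3].T; o=T[:3,3]
    return o+d*((np.broadcast_to(z,len(n))-o[2])/d[:,2])[:,None]
def tcp(s):
    T=np.eye(4);T[:3,:3]=R.from_rotvec(s["ee_rot"]).as_matrix();T[:3,3]=s["position"];return T
E
python3 - <<'E'
from h import *
c=pickle.load(open("top.pkl","rb"));T=np.array(c["world_from_camera"])
f=lambda p:np.array([262,205])+(np.array(p)+.5)/5-.5
r=lambda p,z:ray(c,T,f(p),z).round(4)
print("strip\n",r([(520,45),(684,45),(689,246),(522,246)],.004))
print("rail front outer\n",r([(32,465),(254,490)],.017))
print("rail front inner\n",r([(57,465),(232,486)],.017))
print("deck line at lip L/R\n",r([(83,257),(252,273)],.027))
print("posts back\n",r([(77,98),(294,120)],.027))
print("bottle,jar,beaker",ray(c,T,[(277,174),(351,181),(209,294),(395,195),(373,195)],[.1,.053,.065,0,0]).round(3))
E
```

```text
strip
 [[ 0.694  -0.2908  0.004 ]
 [ 0.6956 -0.3724  0.004 ]
 [ 0.5952 -0.3742  0.004 ]
 [ 0.5935 -0.2923  0.004 ]]
rail front outer
 [[ 0.4813 -0.0571  0.017 ]
 [ 0.4721 -0.164   0.017 ]]
rail front inner
 [[ 0.4816 -0.0691  0.017 ]
 [ 0.4737 -0.1535  0.017 ]]
deck line at lip L/R
 [[ 0.5812 -0.0792  0.027 ]
 [ 0.5752 -0.1609  0.027 ]]
posts back
 [[ 0.659  -0.0735  0.027 ]
 [ 0.6501 -0.1795  0.027 ]]
bottle,jar,beaker [[ 0.764 -0.077  0.1  ]
 [ 0.763 -0.251  0.053]
 [ 0.485  0.075  0.065]
 [ 0.744 -0.365  0.   ]
 [ 0.743 -0.31   0.   ]]
```

```bash
cat >> h.py <<'E'
def delta(goal,yaw):
    # tool pointing down, tool y along direction yaw (world) or its opposite; both printed
    from cell import ctrl
    s=ctrl.state();T=tcp(s)
    print("pos",T[:3,3].round(4),"t",round(s["clock"],2),"f",s["ft_force"].round(1),"q",s["joint_pos"].round(2))
    print("d tool",(T[:3,:3].T@(np.array(goal)-T[:3,3])).round(4))
    for k in(1,-1):
        y=k*np.array([np.cos(yaw),np.sin(yaw),0]);z=np.array([0,0,-1.]);x=np.cross(y,z)
        print("rot",k,R.from_matrix(T[:3,:3].T@np.c_[x,y,z]).as_rotvec().round(4))
E
python3 - <<'E'
from h import *
delta([.6086,-.333,.16],.018)
E
```

```text
pos [ 0.2375 -0.5779  0.2311] t 0.1 f [ 0.4  1.  -0.6] q [-1.29  0.49  1.56 -0.    1.09 -0.11]
d tool [ 0.4364 -0.0855  0.0713]
rot 1 [-8.000e-04 -6.000e-04 -1.199e+00]
rot -1 [-7.0000e-04  9.0000e-04  1.9426e+00]
```

The rows are not in the units I measure in: shifts go in shares of 0.8 m and turns go in shares of 90 degrees. I convert before sending: 0.036 m / 0.8 = 0.045, -0.007 m / 0.8 = -0.0088.

```bash
echo '[[[0.045, -0.0088, 0], [0, 0, 0], 0.5], [[0.045, -0.0088, 0], [0, 0, 0], 0.5], [[0.045, -0.0088, 0], [0, 0, 0], 0.5], [[0.045, -0.0088, 0], [0, 0, 0], 0.5], [[0.045, -0.0088, 0], [0, 0, 0], 0.5], [[0.045, -0.0088, 0], [0, 0, 0], 0.5], [[0.045, -0.0088, 0], [0, 0, 0], 0.5], [[0.045, -0.0088, 0], [0, 0, 0], 0.5], [[0.045, -0.0088, 0], [0, 0, 0], 0.5], [[0.045, -0.0088, 0], [0, 0, 0], 0.5], [[0.045, -0.0088, 0], [0, 0, 0], 0.5], [[0.045, -0.0088, 0], [0, 0, 0], 0.5]]' > m.json && python3 inch.py m.json 40 | tail -4; echo '[[[0, 0, 0.01], [0, 0, -0.0955], 0.5], [[0, 0, 0.01], [0, 0, -0.0955], 0.5], [[0, 0, 0.01], [0, 0, -0.0955], 0.5], [[0, 0, 0.01], [0, 0, -0.0955], 0.5], [[0, 0, 0.01], [0, 0, -0.0955], 0.5], [[0, 0, 0.01], [0, 0, -0.0955], 0.5], [[0, 0, 0.01], [0, 0, -0.0955], 0.5], [[0, 0, 0.01], [0, 0, -0.0949], 0.5], [[0, 0, 0], [0, 0, 0], 0.5]]' > m.json && python3 inch.py m.json|tail -4
python3 - <<'E'
from h import *
from cell import ctrl
delta([.6086,-.333,.16],.018)
s=ctrl.state(); c=ctrl.capture("wrist"); c["T"]=tcp(s)@np.array(c["mount"])
pickle.dump(c,open("w1.pkl","wb")); cv2.imwrite("pics/w1.png",c["pixels"][:,:,::-1])
E
```

```text
ee_rot: [-3.082, -0.608, 0.001]
ft_force: [0.9, -0.9, -0.2]
gripper_width: 0.505
grasp_force: 0.0
ee_rot: [-2.197, -2.242, 0.001]
ft_force: [0.8, -0.2, -1.1]
gripper_width: 0.499
grasp_force: 0.0
pos [ 0.6047 -0.336   0.1662] t 2.2 f [ 0.8 -0.2 -1.1] q [-0.6   0.65  1.45 -0.    1.05 -0.62]
d tool [0.0029 0.004  0.0062]
rot 1 [-0.0021 -0.0014  0.0023]
rot -1 [ 2.2000e-03 -3.3000e-03 -3.1393e+00]
```

View pics/w1.png

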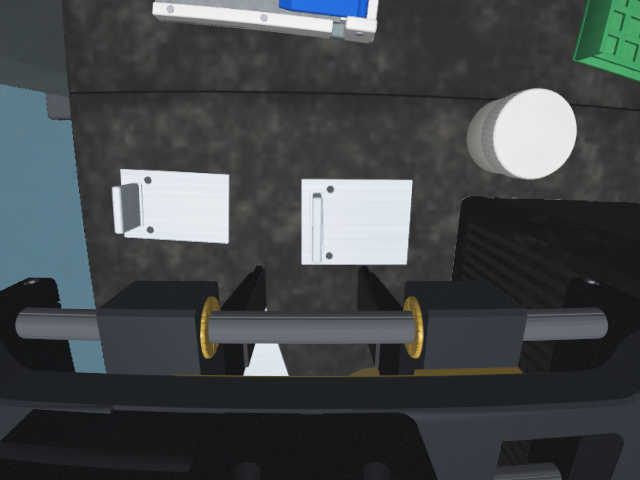

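The wrist view shows strip_80 with leaf corners at (302,179), (412,181), (408,264) and (302,264), and the rib top at about (318,193–262).

Run:
```python
from h import *
c=pickle.load(open("w1.pkl","rb"));T=c["T"]
p=ray(c,T,[(302,179),(412,181),(408,264.5),(302,264)],.004);print(p.round(4),p.mean(0).round(4))
print(ray(c,T,[(313,194),(322,194),(321,262),(313,262)],.038).round(4), T.round(3))
```

```text
[[ 0.5944 -0.2928  0.004 ]
 [ 0.6926 -0.2922  0.004 ]
 [ 0.6958 -0.3705  0.004 ]
 [ 0.5955 -0.372   0.004 ]] [ 0.6446 -0.3319  0.004 ]
[[ 0.6042 -0.3019  0.038 ]
 [ 0.6114 -0.3017  0.038 ]
 [ 0.6122 -0.3587  0.038 ]
 [ 0.6055 -0.3588  0.038 ]] [[ 1.     0.02   0.004  0.602]
 [ 0.021 -0.97  -0.244 -0.268]
 [-0.001  0.244 -0.97   0.319]
 [ 0.     0.     0.     1.   ]]
```

To row units: 0.04 m / 0.8 = 0.05, 0.005 m / 0.8 = 0.0063, -0.0014 rad / 1.5708 = -0.0009.

```bash
echo '[[[0.0063, 0.005, 0.0375], [-0.0013, -0.0009, 0.0013], 0.5], [[0, 0, 0.05], [0, 0, 0], 0.5], [[0, 0, 0.05], [0, 0, 0], 0.5], [[0, 0, 0.025], [0, 0, 0], 0.5], [[0, 0, 0.0125], [0, 0, 0], 0.5], [[0, 0, 0], [0, 0, 0], 0.5]]' > m.json && python3 inch.py m.json 40
python3 - <<'E'
from h import *
delta([.6088,-.331,.026],.018)
E
```

```text
clock: 2.85
position: [0.6092, -0.3313, 0.027]
ee_rot: [2.206, 2.235, 0.0]
ft_force: [0.2, -0.2, 0.5]
gripper_width: 0.503
grasp_force: 0.0
pos [ 0.6092 -0.3313  0.027 ] t 2.85 f [ 0.2 -0.2  0.5] q [-0.59  0.81  1.53 -0.    0.8  -0.61]
d tool [ 0.0003 -0.0004  0.001 ]
rot 1 [ 0.001   0.0007 -0.0046]
rot -1 [ 1.200e-03 -1.500e-03  3.137e+00]
```

To row units: -0.03 m / 0.8 = -0.0375, -0.02 m / 0.8 = -0.025, 0.055 rad / 1.5708 = 0.035.

```bash
echo '[[[0, 0, 0], [0, 0, 0], 0], [[0, 0, 0], [0, 0, 0], 0], [[0, 0, 0], [0, 0, 0], 0], [[0, 0, 0], [0, 0, 0], 0], [[0, 0, 0], [0, 0, 0], 0], [[0, 0, 0], [0, 0, 0], 0], [[0, 0, 0], [0, 0, 0], 0], [[0, 0, 0], [0, 0, 0], 0]]' > m.json && python3 inch.py m.json 40; echo '[[[0, 0, -0.025], [0, 0, 0], 0], [[0, 0, -0.0375], [0, 0, 0], 0], [[0, 0, -0.0375], [0, 0, 0.0318], 0], [[0, 0, -0.025], [0, 0, 0.035], 0], [[0, 0, 0], [0, 0, 0], 0], [[0, 0, 0], [0, 0, 0], 0], [[0, 0, 0], [0, 0, 0], 0]]' > m.json && python3 inch.py m.json
python3 - <<'E'
from h import *
import numpy as np
b=np.array([.5763,-.1197]);u=np.array([np.cos(.087),-np.sin(.087)])
g=b+u*(-.065-.036); print(g); delta([*g,.10],-.087)
E
```

```text
clock: 3.65
position: [0.6094, -0.3314, 0.0279]
ee_rot: [2.202, 2.237, 0.001]
ft_force: [-1.0, -0.1, 4.6]
gripper_width: 0.079
grasp_force: 40.0
clock: 4.35
position: [0.6086, -0.3309, 0.126]
ee_rot: [2.317, 2.121, -0.0]
ft_force: [-0.3, -0.9, -1.3]
gripper_width: 0.083
grasp_force: 40.0
[ 0.47568199 -0.11092408]
pos [ 0.6086 -0.3309  0.126 ] t 4.35 f [-0.3 -0.9 -1.3] q [-0.59  0.69  1.48 -0.    0.97 -0.51]
d tool [ 0.2074 -0.1517  0.026 ]
rot 1 [ 0.0002  0.0002 -0.0009]
rot -1 [ 2.0000e-04 -3.0000e-04  3.1407e+00]
```

To row units: 0.0296 m / 0.8 = 0.037, -0.0217 m / 0.8 = -0.0271.

```bash
echo '[[[0.037, -0.0271, 0], [0, 0, 0], 0], [[0.037, -0.0271, 0], [0, 0, 0], 0], [[0.037, -0.0271, 0], [0, 0, 0], 0], [[0.037, -0.0271, 0], [0, 0, 0], 0], [[0.037, -0.0271, 0], [0, 0, 0], 0], [[0.037, -0.0271, 0], [0, 0, 0], 0], [[0.037, -0.0271, 0.0125], [0, 0, 0], 0], [[0, 0, 0.02], [0, 0, 0], 0], [[0, 0, 0], [0, 0, 0], 0], [[0, 0, 0], [0, 0, 0], 0]]' > m.json && python3 inch.py m.json
python3 - <<'E'
from h import *
from cell import ctrl
delta([.4757,-.1109,.10],-.087)
s=ctrl.state(); c=ctrl.capture("wrist"); c["T"]=tcp(s)@np.array(c["mount"])
pickle.dump(c,open("w2.pkl","wb")); cv2.imwrite("pics/w2.png",c["pixels"][:,:,::-1])
E
```

```text
clock: 5.35
position: [0.4764, -0.1116, 0.1006]
ee_rot: [2.317, 2.12, -0.0]
ft_force: [0.1, -0.4, -0.2]
gripper_width: 0.083
grasp_force: 40.0
pos [ 0.4764 -0.1116  0.1006] t 5.35 f [ 0.1 -0.4 -0.2] q [-0.36  0.49  2.02 -0.    0.63 -0.28]
d tool [ 0.0006 -0.0008  0.0006]
rot 1 [ 0.001   0.001  -0.0017]
rot -1 [ 1.5000e-03 -1.6000e-03  3.1399e+00]
```

View pics/w2.png

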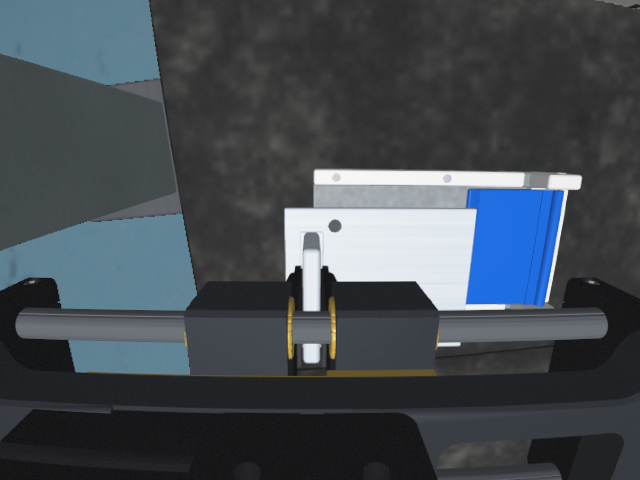

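The wrist view shows the strip's left edge from (285,209) to (476,209), its leading edge down the right side, the left rail from (314,170) to (525,172), and the lip at u=467.

Run:
```python
from h import *
c=pickle.load(open("w2.pkl","rb"));T=c["T"]
b=np.array([.5763,-.1197]);a=-.087;M=np.array([[np.cos(a),-np.sin(a)],[np.sin(a),np.cos(a)]])
def f(n,uv,z):
    p=ray(c,T,uv,z);print(n,p[:,:2].round(4).tolist(),"board",((p[:,:2]-b)@M).round(4).tolist())
f("strip L edge",[(285,209),(476,209)],.0775)
f("strip lead edge",[(476,209),(471,310)],.0775)
f("rail outer",[(314,169.5),(523,172)],.017)
f("rail inner",[(314,184),(463,186)],.017)
f("lip",[(467,190),(467,303)],.027)
print("tcp in board",(np.array([.4764,-.1116])-b)@M)
```

```text
strip L edge [[0.4658, -0.0716], [0.5632, -0.08]] board [[-0.1143, 0.0384], [-0.0165, 0.0384]]
strip lead edge [[0.5632, -0.08], [0.5622, -0.1366]] board [[-0.0165, 0.0384], [-0.0125, -0.0181]]
rail outer [[0.4824, -0.0565], [0.6242, -0.0695]] board [[-0.0991, 0.0548], [0.0433, 0.0541]]
rail inner [[0.4816, -0.066], [0.5821, -0.0758]] board [[-0.0991, 0.0452], [0.002, 0.0442]]
lip [[0.5806, -0.0773], [0.5825, -0.1575]] board [[0.0006, 0.0426], [0.0094, -0.0372]]
tcp in board [-0.10022598 -0.00061098]
```

```bash
echo '[[[0.0034, 0, 0.025], [0, 0, 0], 0], [[0, 0, 0.025], [0, 0, 0], 0], [[0, 0, 0.015], [0, 0, 0], 0], [[0, 0, 0], [0, 0, 0], 0], [[0, 0, 0], [0, 0, 0], 0]]' > m.json && python3 inch.py m.json
python3 - <<'E'
from h import *
from cell import ctrl
delta([.4757,-.1109,.04],-.087)
s=ctrl.state(); c=ctrl.capture("wrist"); c["T"]=tcp(s)@np.array(c["mount"])
pickle.dump(c,open("w3.pkl","wb"))
d=ctrl.capture("side");pickle.dump(d,open("s3.pkl","wb"))
A=cv2.resize(c["pixels"][140:380,260:600],None,fx=1.6,fy=1.6,interpolation=cv2.INTER_CUBIC)
B=cv2.resize(d["pixels"][200:300,190:350],None,fx=3.4,fy=3.4,interpolation=cv2.INTER_CUBIC)
o=np.zeros((600,544,3),np.uint8);o[:240]=cv2.resize(A,(544,384))[:240];o[250:590]=B[:340,:544]
cv2.imwrite("pics/m3.png",o[:,:,::-1])
E
```

```text
clock: 5.9
position: [0.4769, -0.1091, 0.0494]
ee_rot: [2.317, 2.118, 0.001]
ft_force: [-1.0, -0.5, -0.3]
gripper_width: 0.084
grasp_force: 40.0
pos [ 0.4769 -0.1091  0.0494] t 5.9 f [-1.  -0.5 -0.3] q [-0.36  0.59  2.05 -0.    0.5  -0.27]
d tool [-0.0019 -0.001   0.0094]
rot 1 [ 0.0022  0.0013 -0.0024]
rot -1 [ 2.0000e-03 -3.4000e-03  3.1392e+00]
```

View pics/m3.png

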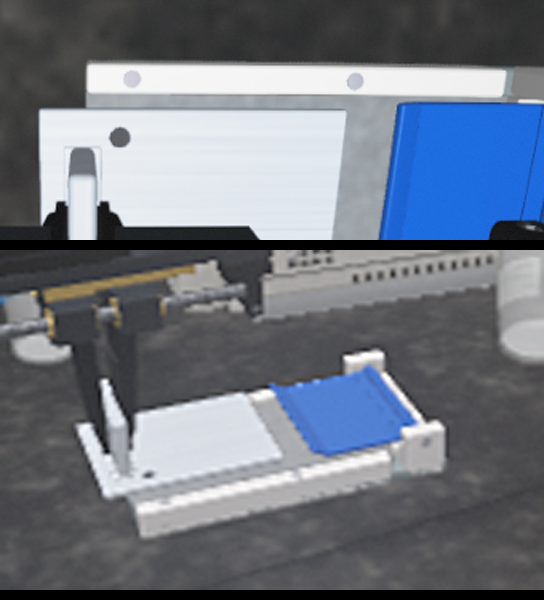

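Run:
```python
from h import *
c=pickle.load(open("w3.pkl","rb"));T=c["T"]
b=np.array([.5763,-.1197]);a=-.087;M=np.array([[np.cos(a),-np.sin(a)],[np.sin(a),np.cos(a)]])
def f(n,uv,z):
    uv=np.array([260,140])+np.array(uv)/1.6
    p=ray(c,T,uv,z);print(n,"board",((p[:,:2]-b)@M).round(4).tolist())
f("strip L edge",[(39,109),(346,110)],.0255)
f("rail outer",[(87,62),(505,69)],.017)
f("rail inner",[(87,94),(390,97)],.017)
f("lip",[(397,102),(380,240)],.027)
```

```text
strip L edge board [[-0.1144, 0.0412], [-0.0157, 0.0409]]
rail outer board [[-0.0991, 0.0553], [0.0438, 0.054]]
rail inner board [[-0.0991, 0.0448], [0.0034, 0.044]]
lip board [[0.0003, 0.0438], [0.0009, -0.0036]]
```

To row units: 0.004 m / 0.8 = 0.005, 0.003 m / 0.8 = 0.0038, 0.007 rad / 1.5708 = 0.0045.

```bash
echo '[[[0, 0, 0.005], [0.0013, 0.0006, 0.0045], 0], [[0, 0, 0.0038], [0, 0, 0], 0], [[0, 0, 0.0013], [0, 0, 0], 0], [[0, 0, 0], [0, 0, 0], 0], [[0, 0, 0], [0, 0, 0], 0]]' > m.json && python3 inch.py m.json; echo '[[[0, 0, 0.0013], [0, 0, 0], 0], [[0, 0, 0], [0, 0, 0], 0], [[0, 0, 0], [0, 0, 0], 0]]' > m.json && python3 inch.py m.json
```

```text
clock: 6.5
position: [0.4767, -0.1087, 0.041]
ee_rot: [2.325, 2.112, -0.0]
ft_force: [0.6, -1.2, -0.4]
gripper_width: 0.08
grasp_force: 40.0
clock: 6.8
position: [0.4766, -0.1088, 0.0401]
ee_rot: [2.325, 2.112, -0.0]
ft_force: [0.2, 0.0, -1.5]
gripper_width: 0.078
grasp_force: 40.0
```

To row units: 0.0007 m / 0.8 = 0.0009.

```bash
for i in 1; do echo '[[[0, 0, 0.0009], [0, 0, 0], 0], [[0, 0, 0], [0, 0, 0], 0], [[0, 0, 0], [0, 0, 0], 0]]' > m.json && python3 inch.py m.json | sed -n 2,4p; done; echo '[[[0, 0, 0.0008], [0, 0, 0], 0], [[0, 0, 0], [0, 0, 0], 0], [[0, 0, 0], [0, 0, 0], 0]]' > m.json && python3 inch.py m.json| sed -n 2,4p
```

```text
position: [0.4767, -0.1087, 0.0398]
ee_rot: [2.325, 2.112, 0.0]
ft_force: [-2.9, 1.1, 8.0]
position: [0.4767, -0.1088, 0.0398]
ee_rot: [2.325, 2.112, 0.0]
ft_force: [-4.1, 1.4, 18.1]
```

To row units: 0.008 m / 0.8 = 0.01, 0.004 m / 0.8 = 0.005.

```bash
echo '[[[0, 0, -0.0013], [0, 0, 0], 0], [[0, 0.005, 0], [0, 0, 0], 0], [[0, 0.01, 0], [0, 0, 0], 0], [[0, 0.01, 0], [0, 0, 0], 0], [[0, 0, 0], [0, 0, 0], 0]]' > m.json && python3 inch.py m.json; echo '[[[0, 0.0063, 0], [0, 0, 0], 0], [[0, 0.0063, 0], [0, 0, 0], 0], [[0, 0.0063, 0], [0, 0, 0], 0], [[0, 0.0063, 0], [0, 0, 0], 0], [[0, 0, 0], [0, 0, 0], 0]]' > m.json && python3 inch.py m.json
```

```text
clock: 7.9
position: [0.498, -0.1109, 0.0399]
ee_rot: [2.324, 2.111, 0.001]
ft_force: [2.6, 1.3, 3.9]
gripper_width: 0.078
grasp_force: 40.0
clock: 8.4
position: [0.5167, -0.1126, 0.0399]
ee_rot: [2.325, 2.112, -0.0]
ft_force: [-1.3, 1.4, 4.8]
gripper_width: 0.082
grasp_force: 40.0
```

To row units: 0.006 m / 0.8 = 0.0075, 0.003 m / 0.8 = 0.0038.

```bash
echo '[[[0, 0.0075, 0], [0, 0, 0], 0], [[0, 0.0075, 0], [0, 0, 0], 0], [[0, 0.0075, 0], [0, 0, 0], 0], [[0, 0.0038, 0], [0, 0, 0], 0], [[0, 0, 0], [0, 0, 0], 0], [[0, 0, 0], [0, 0, 0], 0]]' > m.json && python3 inch.py m.json; echo '[[[0, 0.0025, 0], [0, 0, 0], 0], [[0, 0.0013, 0], [0, 0, 0], 0], [[0, 0, 0], [0, 0, 0], 0], [[0, 0, 0], [0, 0, 0], 0]]' > m.json && python3 inch.py m.json
python3 - <<'E'
from h import *
from cell import ctrl
s=ctrl.state(); c=ctrl.capture("wrist"); c["T"]=tcp(s)@np.array(c["mount"])
pickle.dump(c,open("w4.pkl","wb"))
d=ctrl.capture("side")
A=cv2.resize(c["pixels"][140:380,260:600],None,fx=1.6,fy=1.6,interpolation=cv2.INTER_CUBIC)
B=cv2.resize(d["pixels"][200:300,190:350],None,fx=3.4,fy=3.4,interpolation=cv2.INTER_CUBIC)
o=np.zeros((600,544,3),np.uint8);o[:240]=A[:240];o[250:590]=B
cv2.imwrite("pics/m4.png",o[:,:,::-1])
E
```

```text
clock: 9.0
position: [0.5373, -0.1145, 0.0399]
ee_rot: [2.325, 2.112, -0.0]
ft_force: [-2.7, 0.5, 5.8]
gripper_width: 0.081
grasp_force: 40.0
clock: 9.4
position: [0.5398, -0.1147, 0.0399]
ee_rot: [-2.325, -2.112, 0.001]
ft_force: [-4.3, 1.5, 7.8]
gripper_width: 0.081
grasp_force: 40.0
```

View pics/m4.png

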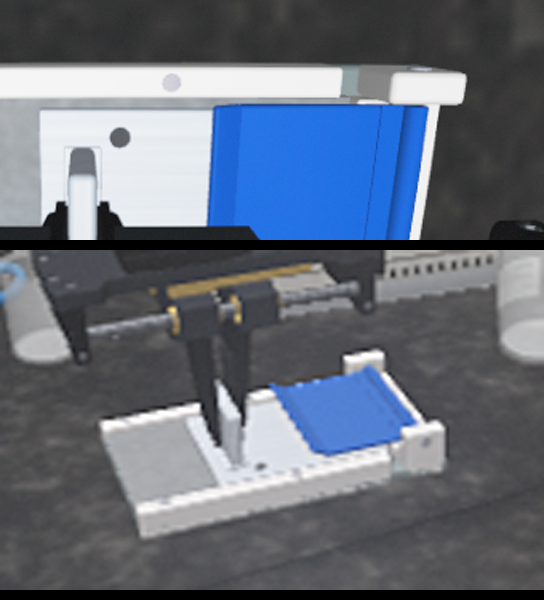

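The strip is centred under the flap and the flap is still level. I'll push gently until it meets the stop.

To row units: 0.001 m / 0.8 = 0.0013.

```bash
echo '[[[0, 0.0013, 0], [0, 0, 0], 0], [[0, 0.0013, 0], [0, 0, 0], 0], [[0, 0, 0], [0, 0, 0], 0], [[0, 0, 0], [0, 0, 0], 0]]' > m.json && python3 inch.py m.json|sed -n 2,4p; echo '[[[0, 0.0013, 0], [0, 0, 0], 0], [[0, 0, 0], [0, 0, 0], 0], [[0, 0, 0], [0, 0, 0], 0]]' > m.json && python3 inch.py m.json|sed -n 2,4p
```

```text
position: [0.5417, -0.1149, 0.0399]
ee_rot: [-2.325, -2.112, 0.001]
ft_force: [-4.5, 0.6, 8.0]
position: [0.5418, -0.1149, 0.0399]
ee_rot: [-2.323, -2.111, 0.003]
ft_force: [-10.7, -0.7, 11.1]
```

To row units: -0.0005 m / 0.8 = -0.0006, 0.0004 m / 0.8 = 0.0005.

```bash
echo '[[[0, -0.0006, 0.0006], [0, 0, 0], 0], [[0, 0, 0.0005], [0, 0, 0], 0], [[0, 0, 0], [0, 0, 0], 0], [[0, 0, 0], [0, 0, 0], 0], [[0, 0, 0], [0, 0, 0], 0], [[0, 0, 0], [0, 0, 0], 0]]' > m.json && python3 inch.py m.json
python3 - <<'E'
from h import *
from cell import ctrl
delta([.5418,-.1149,.0399],-.093)
d=ctrl.capture("side")["pixels"][200:300,190:350]
cv2.imwrite("pics/m5.png",cv2.resize(d,None,fx=4,fy=4,interpolation=cv2.INTER_CUBIC)[:,:,::-1])
E
```

```text
clock: 10.8
position: [0.5418, -0.1149, 0.0398]
ee_rot: [-2.324, -2.112, 0.002]
ft_force: [-10.1, 1.2, 21.9]
gripper_width: 0.08
grasp_force: 40.0
pos [ 0.5418 -0.1149  0.0398] t 10.8 f [-10.1   1.2  21.9] q [-0.33  0.66  1.9  -0.    0.59 -0.23]
d tool [ 0.      0.     -0.0001]
rot 1 [-0.0018  0.0001 -0.0028]
rot -1 [1.0000e-04 2.8000e-03 3.1388e+00]
```

View pics/m5.png

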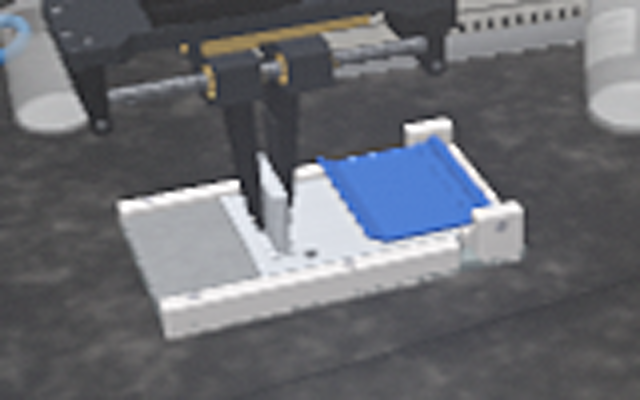

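The strip is flat and home, with the flap down and about 22 N pressing on the deck. Handing in.

```bash
python3 -c "
from cell import ctrl
print(ctrl.hand_in())"
```

```text
the job is handed in; nothing more can be done
None
```

I handed the job in with the 80 mm strip pushed home to the stop under the level flap, still gripped by its rib at 40 N and pressed down with about 22 N; the hand-in returned no verdict.

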